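# Open the tile press and hold its upper die at the balance point

## Robot

A 7-joint arm with a two-finger parallel gripper is mounted at the origin on the work surface. World frame = base frame: x ahead of the robot, y to its left, z up, the work surface at z = 0. Lengths are in m, angles in rad, forces in N, time in s.
With the tool pointing down it reaches from about 0.35 to 0.9 m from the base axis. Payload 8.1 kg.
Tool frame: the origin (TCP) lies between the finger pads; the fingertips stand 8 mm ahead of it and the grasp point (between the pads) lies 11 mm behind it; z points along the fingers, y is the line along which they close (so a half turn about z gives the same grasp; the last joint's range is limited). The gripper opens to 85 mm and grips with 20 to 120 N. Pads are 22 mm wide; open, the fingers measure 114 mm over their backs; the gripper's body (76 mm by 85 mm) begins 54 mm behind the grasp point. The pads swing forward as they close: fully open they stand 13 mm farther back than shut.
Start: joints at [1.108, 0.434, 0.025, 1.573, -0.012, 1.134, -0.075], TCP at [0.22, -0.585, 0.239] pointing down, gripper open.
Joint ranges: [-2.62, 2.62], [-0.44, 2.09], [-1.27, 1.32], [0.08, 2.57], [-1.32, 4.46], [0.12, 2], [-2.74, 2.74]. Speed limits (rad/s): [2.22, 2.22, 3.01, 3.01, 3.14, 3.14, 3.14].

## Interface

Orientations are given as a 3x3 rotation matrix whose columns are the frame's x, y, z axes.
In Python, from rig import arm, snapshot gives the robot as it stands. The module is installed in compiled form; this text tells all that it offers.
- The arm moves only by the tool arm_command, never from a script. Its argument "moves" is one flat list of numbers, 5 for each row, row after row: the shift along the tool's x, y, z in cm, then the turn about the tool's z in rad, then the closure, from 0 (fully open) to 1 (shut). A call has 1 to 8 rows; each row is the pose to reach, as a shift and turn from the pose commanded when the call began, along the tool's axes at that moment; what a row does not reach only later rows make up. A row lasts 1/10 s, in which the tool goes at most 50 mm and 8.59 degrees, less where a joint would pass 70% of its speed; a pose out of reach is approached as far as the arm can. A call with a gripper value outside its range is refused whole. The fingers move at their own pace and stop on an object; the grip force is fixed at half the most. Time passes only in rows, so rows that repeat a pose let the fingers close. It gives the time, the measured TCP pose, the force, the opening and the grip force at its end, in the units of the state.
- arm.read_state(): the state, without advancing time (a new reading comes with each control period).
- snapshot(name): name is "scene" or "top" or "wrist"; returns a dict with "color" (420x560x3 uint8, red, green, blue), "fx", "fy", "cx", "cy" (pixels), "xyz" and "attitude" of the camera in the world; the wrist camera has in their place "mount" (4x4, takes a point from camera to tool coordinates, whose origin is the TCP and whose axes are the flange's). Camera axes: x right, y down, z forward; pixel columns grow to the right and rows downward; lengths in m; the calibration is good to about 2 mm. A picture is of the moment at which its call begins: read the wrist's pose just before it. There is no depth.
- arm.close_job(): hands the job in; it is judged then, once.
The state is a dict: "clock": time; "qpos": joint angles; "joint_vel": joint speeds; "tau": joint torques, N m; "tool_pos": TCP position; "ee_rot": TCP orientation; "wrist_force": force on the tool from outside, world axes, zero at the start; "ft_torque": the same for the moment, N m; "width": finger opening in m; "finger_force": force on a finger pad.
Only numpy, scipy, OpenCV 4.12 (cv2) and the standard library are available. Lean on these libraries where they do the work, as an engineer would, in place of code of your own. Each camera call takes 0.05 s, during which the arm holds its last target. There are 200 camera calls.

## Task

The tile in the hinged tile press is done: slacken the clamp by turning its black handwheel anticlockwise (it takes several grasps) until the red-tipped dog under it points straight out to the front, directly away from the hinge. Then take the upper die by its steel bar handle and swing it up steadily, never letting it drop, fly up or go over backwards, to the point where it balances over its hinge and would fall neither way. It has no stay, so finish gripping the bar and holding the die still at that balance point while I take the tile out, with the pot, bowl, bottle, paints and brush left where they stand.

Things in the scene. Friction and masses are not known exactly. Their poses are not given: they have to be found in the camera images.
- press: Green and aluminium hinged tile press, fixed. Base 215 mm long (x), 230 mm wide (y); closed it is 92 mm high without its clamp. Origin: on the table under the middle of the base. Its -x side is the front (clamp wheel and bar handle, roughly towards the robot), its +x side the hinge; z is up. The stud axis of the clamp is the vertical line x = -150 mm, y = -65 mm in this frame.
- die_angle (a joint): Angle (rad) of the upper die (ribbed aluminium plate 170 x 220 mm, 0.8 to 1.06 kg with its bar): 0 closed and level, growing as its front swings up and over towards the hinge; stop at 2.1. The hinge is almost frictionless: the die falls shut below 1.31 rad (75 degrees), falls back above, and balances at 1.31. Lifting the bar from closed takes 4 to 5 N; not liftable while the dog is over its lug.
- hinge_mid (a point): Middle of the hinge axis, 100 mm behind the press origin (its +x) and 45 mm above the table; fixed. The hinge axis runs level along the y axis of the press.
- upper_die: The upper die, origin on the hinge axis. At its front edge, left half seen from the robot, is the steel bar handle: a round bar 14 mm thick, 90 mm long, parallel to the hinge, held at its ends by two 10 mm arms 62 mm clear of the die's edge. It swings with the die and can turn between two fingers that pinch it.
- bar_mid (a point): Middle of the round bar of the handle. Closed: 147 mm in front of the press origin (its -x), 60 mm to its left (+y), 72 mm above the table. It runs on a circle of 248 mm radius about the hinge axis; at the balance point it is about 0.29 m above the table.
- clamp (a joint): Angle (rad) of the clamp, handwheel and dog in one piece on a vertical stud, anticlockwise from above: 0 = the dog points to the hinge side (press +x), over the lug of the upper die, holding it down; 3.14 = it points straight out to the front (press -x). Starts within 0.3 of 0, stops at -0.5 and 4.2, stays where it is left, needs 0.15 N m to turn and rises 1 mm per rad.
- wheel_grip (a point): Centre of the clamp handwheel, on the stud axis at half the height of its rim: a black disc 60 mm across with a 20 mm high rim, to be gripped across from above; its rim stands 106 to 126 mm above the table when clamped. A white line on top shows the way the dog points. It is 125 mm to the right of the bar handle's middle.
- dog_tip (a point): Outer end of the clamp's dog, the steel finger with a red tip below the wheel, 58 mm from the stud axis and about 83 mm above the table; 20 mm wide, 10 mm thick. The top of the dog is 17 mm below the underside of the wheel.
- tub_orange: Orange paint tub, 96 mm across, 62 mm high, loose, close to the right of the press; origin at the centre of its underside.
- cup_red: Small dark cup of red paint, 60 mm across, 46 mm high, loose, close to the left of the press; origin at the centre of its underside.
- bottle_green: Green bottle with a yellow cap, 68 mm across, 170 mm high, loose, to the right; origin at the centre of its underside.
- brush_round: Paint brush 210 mm long lying to the left, loose; origin under its middle.
- pot_globe: Round brown pot painted with red and orange lines, 164 mm across, 142 mm high, standing loose on a dark 60 mm high banding wheel to the left; origin at the centre of its underside.
- bowl_brown: Brown bowl 112 mm across, 52 mm high, loose, to the right; origin at the centre of its underside.

How it is judged:
On the way, in this order (a step that is already met when the one before it is completed fails the run):
1. the clamp's dog points straight out to the front (within 20 degrees) while the upper die is still closed (value of joint clamp between 2.79 and 3.49 rad and value of joint die_angle below 0.08 rad), for 0.2 s.
2. the upper die is at its balance point (within 0.1 rad), held by its bar (value of joint die_angle between 1.21 and 1.41 rad and contact force between the fingers and upper_die above 3 N and distance between the grasp point and bar_mid below 0.06 m), for 0.3 s.
At the end, for the whole second after the job is handed in: The gripper holds the bar handle (fingers within 60 mm of its middle, contact force over 3 N) with the upper die still (under 0.06 rad/s) at 1.31 rad, give or take 0.10 rad, and the clamp's dog still points to the front (3.14 rad, give or take 0.35) (all of step 2 and value of joint clamp between 2.79 and 3.49 rad and velocity of joint die_angle between -0.06 and 0.06 rad/s); the arm keeps its last pose, push and grip.
It fails at once if the upper die goes over backwards (beyond 1.60 rad) (value of joint die_angle above 1.6 rad).
It fails at once if the upper die drops or is flung up (faster than 2 rad/s) (velocity of joint die_angle above 2 rad/s or velocity of joint die_angle below -2 rad/s).
It fails at once if the pot, bowl, paint tub, cup, bottle or the brush is shifted by more than 30 mm (distance of any of tub_orange, cup_red, bottle_green, brush_round, pot_globe, bowl_brown from where it was at the start of the episode above 0.03 m).
It also fails if it takes over 62 s, if anything falls off the work surface, if the arm or the gripper's body presses on something with over 40 N, if the wrist force passes 120 N, or if a joint passes its speed limit or range.

## Working session

There is one attempt and no reset: what is moved stays moved. The work goes in short steps, Python scripts to look and compute and a tool call to move; the robot and the scene stay as the last step left them, time stands still between calls to the robot, and variables do not carry over. Pictures are saved under pics/ and viewed, at most 10 in all, crops included, and the job is handed in when it is done.

Besides the shell and the picture viewer there is one more tool, called after "Request:" as a command line: name --argument value ..., lists and objects as JSON in quotes. arm_command: Moves the arm, as the interface text tells. Its arguments: {"type":"object","properties":{"moves":{"type":"array","items":{"type":"number"}}},"required":["moves"]}

```bash
mkdir -p pics; python3 - <<'E'
from rig import arm,snapshot
import cv2,numpy as np
s=arm.read_state();print({k:np.round(v,3).tolist() for k,v in s.items()})
for n in("scene","top"):
    d=snapshot(n);cv2.imwrite(f"pics/{n}0.png",d["color"][:,:,::-1]);print(n,[d[k] for k in("fx","fy","cx","cy","xyz","attitude")])
E
```

```text
{'clock': 0.0, 'qpos': [1.108, 0.435, 0.025, 1.574, -0.012, 1.134, -0.075], 'joint_vel': [0.001, 0.003, 0.0, 0.0, -0.0, -0.0, 0.0], 'tau': [0.0, -67.048, 1.025, -31.621, 0.016, 0.013, -0.0], 'tool_pos': [0.22, -0.585, 0.239], 'ee_rot': [[0.936, 0.352, -0.001], [0.352, -0.936, 0.001], [-0.0, -0.002, -1.0]], 'wrist_force': [-0.446, 0.928, -0.004], 'ft_torque': [0.013, 0.013, 0.012], 'finger_force': 0.0, 'width': 0.085}
scene [413.9311735043916, 413.9311735043916, 273.4424998113497, 214.07746771123178, array([1.08608923, 0.33231928, 1.14749646]), array([[-0.57998304,  0.69207099, -0.42971784],
       [ 0.81461655,  0.49558278, -0.30132638],
       [ 0.00442152, -0.52481945, -0.85120209]])]
top [472.77677954786327, 472.77677954786327, 281.4354972282104, 208.602907591617, array([ 0.35317479, -0.03387358,  1.52731925]), array([[ 0.02024399, -0.9900652 ,  0.13914412],
       [-0.99962685, -0.02259651, -0.01534799],
       [ 0.01833968, -0.13878149, -0.9901532 ]])]
```

View pics/top0.png

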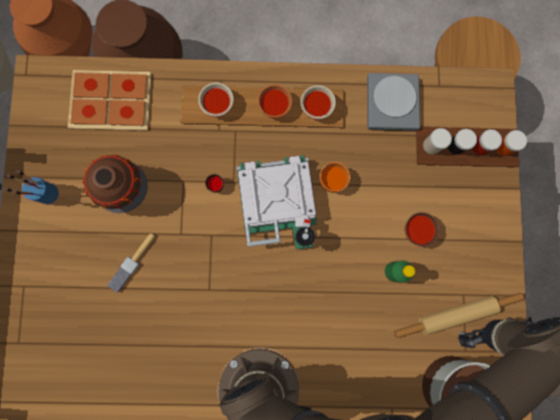

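View pics/scene0.png

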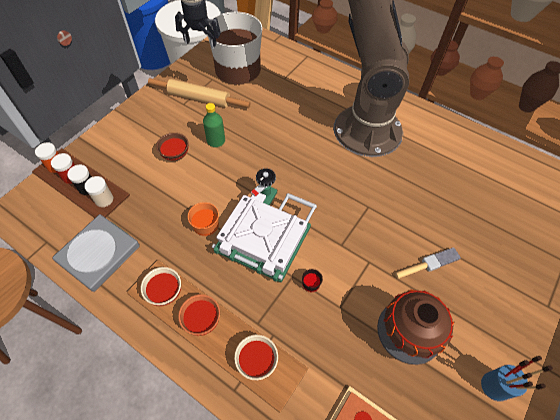

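The top view shows the press at about (277,195), the wheel at (305,236), and the bar near (262,243). In the scene view the wheel is at (265,177) and the bar near (300,205). I'll zoom in on both in one picture.

```bash
python3 - <<'E'
import cv2,numpy as np
a=cv2.imread("pics/top0.png")[150:255,225:325];b=cv2.imread("pics/scene0.png")[160:265,225:325]
o=np.hstack([cv2.resize(c,(400,420),interpolation=cv2.INTER_CUBIC) for c in(a,b)])
cv2.imwrite("pics/zoom0.png",o)
E
```

```text
(no output)
```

View pics/zoom0.png

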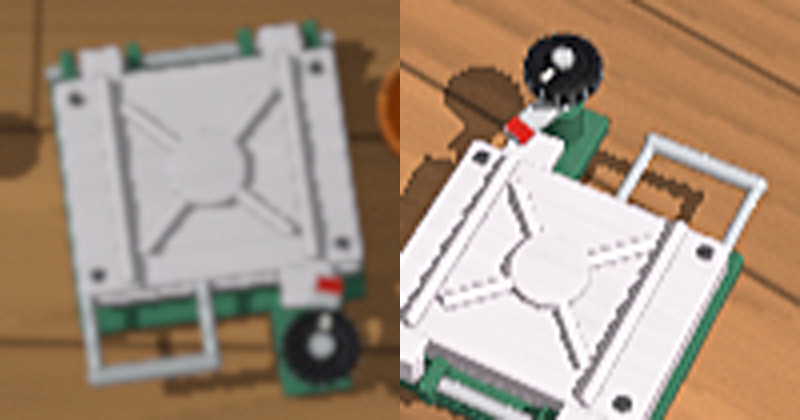

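Left half (top view): wheel centre (321,346), bar ends (92,378) and (217,361), red dog tip (330,285). Right half (scene view): wheel (562,70), bar ends (655,141) and (763,183), tip (520,130). The dog points at the hinge, roughly angle 0. Next I'll fit the press pose.

```bash
cat >h.py <<'E'
import numpy as np
CAM={"top":(472.7768,281.4355,208.6029,np.array([0.35317479,-0.03387358,1.52731925]),np.array([[0.02024399,-0.9900652,0.13914412],[-0.99962685,-0.02259651,-0.01534799],[0.01833968,-0.13878149,-0.9901532]])),
"scene":(413.93117,273.4425,214.0775,np.array([1.08608923,0.33231928,1.14749646]),np.array([[-0.57998304,0.69207099,-0.42971784],[0.81461655,0.49558278,-0.30132638],[0.00442152,-0.52481945,-0.85120209]]))}
def ray(c,u,v,z):
    f,cx,cy,p,R=CAM[c];d=R@[(u-cx)/f,(v-cy)/f,1];return p+d*(z-p[2])/d[2]
def zm(u,v):
    return ("top",225+u/4-.4,150+v/4-.4) if u<400 else ("scene",225+(u-400)/4-.4,160+v/4-.4)
E
python3 - <<'E'
from h import *
from scipy.optimize import least_squares
pts=[((321,346),(-.150,-.065,.126)),((562,70),(-.150,-.065,.126)),((92,378),(-.147,.105,.075)),((217,361),(-.147,.015,.075)),((655,141),(-.147,.015,.075)),((763,183),(-.147,.105,.075))]
W=[ray(*zm(*p),q[2])[:2] for p,q in pts];print(np.round(W,4))
def T(v,q): c,s=np.cos(v[2]),np.sin(v[2]);return np.array([v[0]+c*q[0]-s*q[1],v[1]+s*q[0]+c*q[1]])
r=least_squares(lambda v:np.concatenate([T(v,q)-w for (p,q),w in zip(pts,W)]),[.55,0,0]);v=r.x
print(v,np.round(r.fun.reshape(-1,2)*1e3,1))
for n,q in dict(wheel=(-.15,-.065),bar=(-.147,.06),hinge=(.1,0)).items():print(n,T(v,q))
for p in((330,285),(520,130)):
    d=ray(*zm(*p),.088)[:2]-T(v,(-.15,-.065));print(np.hypot(*d),np.arctan2(d[1],d[0])-v[2])
E
```

```text
[[ 0.4692 -0.1268]
 [ 0.4767 -0.1274]
 [ 0.445   0.0451]
 [ 0.4601 -0.0504]
 [ 0.4598 -0.0504]
 [ 0.4436  0.0394]]
[ 0.60792252 -0.03593737  0.18461034] [[ 3.2 -0.5]
 [-4.3  0. ]
 [-0.9 -4.8]
 [ 0.5  2.2]
 [ 0.9  2.2]
 [ 0.6  0.9]]
wheel [ 0.47240297 -0.12736741]
bar [ 0.45240656 -0.00394074]
hinge [ 0.70622331 -0.01758102]
0.0476410165726336 -0.3593109720740392
0.04848562454155983 -0.3825252298628652
```

Request:
arm_command --moves '[39.7, -34, 0, 1.2, 0, 39.7, -34, 0, 1.2, 0, 39.7, -34, 0, 1.2, 0, 39.7, -34, 0, 1.2, 0, 39.7, -34, 0, 1.2, 0, 39.7, -34, 0, 1.2, 0, 39.7, -34, 0, 1.2, 0, 39.7, -34, 0, 1.2, 0]'

```text
clock: 0.9
tool_pos: [0.3984, -0.262, 0.2393]
ee_rot: [[0.734, -0.679, -0.0], [-0.679, -0.734, 0.0], [-0.0, 0.0, -1.0]]
wrist_force: [0.2, 0.1, -0.1]
width: 0.0853
finger_force: 0.0
```

```bash
cat >>h.py <<'E'
def st():
    from rig import arm
    s=arm.read_state();R=np.array(s["ee_rot"])
    print("t",round(s["clock"],2),"q",np.round(s["qpos"],2),"p",np.round(s["tool_pos"],4),"yaw",round(np.arctan2(R[1,0],R[0,0]),3),"F",np.round(s["wrist_force"],1),"M",np.round(s["ft_torque"],2),"w",round(s["width"],4),"ff",round(s["finger_force"],1))
    return s,R
def to(R,p,t): return np.round(R.T@(np.array(t)-p)*100,2)
E
python3 - <<'E'
from h import *
s,R=st();print(R.round(3));print(to(R,s["tool_pos"],[.4724,-.1274,.2]))
E
```

```text
t 0.9 q [ 0.43  0.19  0.05  1.92 -0.01  1.02 -1.83] p [ 0.3984 -0.262   0.2393] yaw -0.746 F [ 0.2  0.1 -0.1] M [-0.03 -0.05 -0.01] w 0.0853 ff 0.0
[[ 0.734 -0.679 -0.   ]
 [-0.679 -0.734  0.   ]
 [-0.     0.    -1.   ]]
[ -3.7  -14.91   3.93]
```

Request:
arm_command --moves '[-3.7, -14.9, 2.0, 0.35, 0, -3.7, -14.9, 2.0, 0.35, 0, -3.7, -14.9, 2.0, 0.35, 0, -3.7, -14.9, 2.0, 0.35, 0, -3.7, -14.9, 2.0, 0.35, 0, -3.7, -14.9, 2.0, 0.35, 0, -3.7, -14.9, 2.0, 0.35, 0]'

```text
clock: 1.6
tool_pos: [0.4705, -0.1303, 0.2194]
ee_rot: [[0.46, -0.888, -0.0], [-0.888, -0.46, -0.001], [0.0, 0.001, -1.0]]
wrist_force: [0.8, -0.1, -0.2]
width: 0.0855
finger_force: 0.0
```

```bash
python3 - <<'E'
from h import *
from rig import snapshot
import cv2
s,R=st();d=snapshot("wrist");cv2.imwrite("pics/w1.png",d["color"][:,:,::-1]);np.savez("w1",p=s["tool_pos"],R=R,m=d["mount"],k=[d[k] for k in("fx","fy","cx","cy")]);print(d["mount"].round(3),d["fx"],d["cx"],d["cy"])
# project expected points
def pr(P):
    c=np.linalg.inv(d["mount"])@np.append(R.T@(np.array(P)-s["tool_pos"]),1);return d["cx"]+d["fx"]*c[0]/c[2],d["cy"]+d["fy"]*c[1]/c[2]
print(pr([.4724,-.1274,.126]),pr([.4524,-.0039,.075]))
E
```

```text
t 1.6 q [ 0.16  0.23  0.    1.92  0.    0.98 -2.5 ] p [ 0.4705 -0.1303  0.2194] yaw -1.093 F [ 0.8 -0.1 -0.2] M [ 0.01 -0.   -0.02] w 0.0855 ff 0.0
[[-0.001 -0.947 -0.32   0.083]
 [ 1.    -0.001 -0.    -0.   ]
 [ 0.    -0.32   0.947 -0.134]
 [ 0.     0.     0.     1.   ]] 333.9421717810278 279.8219372717033 209.0181578844016
(np.float64(276.33147619054256), np.float64(219.90990237378105)) (np.float64(237.601147946876), np.float64(314.8534927353867))
```

View pics/w1.png

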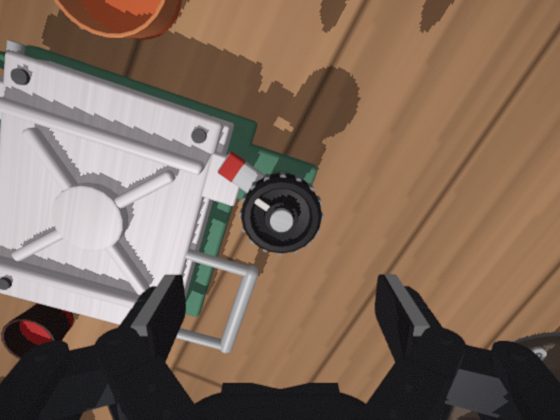

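The wrist view shows the wheel rim centre at (282,213), the red tip at (235,167), and bar ends at (253,271) and (226,349).

```bash
python3 - <<'E'
from h import *
D=np.load("w1.npz")
def wr(u,v,z,D=D):
    k=D["k"];M=D["m"];d=D["R"]@(M[:3,:3]@[(u-k[2])/k[0],(v-k[3])/k[1],1]);o=D["p"]+D["R"]@M[:3,3];return o+d*(z-o[2])/d[2]
w=wr(282,213,.126);a=wr(253,271,.077);b=wr(226,349,.077);t=wr(235,167,.088)
print(w,a,b,(a+b)/2,np.hypot(*(a-b)[:2]),np.arctan2(*(a-b)[:2]),t)
d=(t-w)[:2];print(np.hypot(*d),np.arctan2(d[1],d[0]))
print(to(D["R"],D["p"],[w[0],w[1],.103]))
E
```

```text
[ 0.4711986  -0.13400762  0.126     ] [ 0.46052892 -0.05569795  0.077     ] [0.44589539 0.03729365 0.077     ] [ 0.45321215 -0.00920215  0.077     ] 0.0941359514672041 2.9855087226979253 [ 0.51645568 -0.13969007  0.088     ]
0.04561243037079036 -0.12490563533263199
[ 0.36  0.1  11.64]
```

Request:
arm_command --moves '[0.2, 0.0, 4, 0, 0, 0.2, 0.0, 8, 0, 0, 0.2, 0.0, 11.5, 0, 0, 0.2, 0.0, 11.5, 0, 0, 0.2, 0.0, 11.5, 0, 0.5, 0.2, 0.0, 11.5, 0, 1, 0.2, 0.0, 11.5, 0, 1, 0.2, 0, 11.5, 0, 1]'

```text
clock: 2.45
tool_pos: [0.471, -0.1324, 0.1065]
ee_rot: [[0.46, -0.888, -0.0], [-0.888, -0.46, -0.002], [0.001, 0.001, -1.0]]
wrist_force: [-9.5, -3.8, 9.3]
width: 0.0584
finger_force: 62.0
```

```bash
python3 -c "
from h import *
st()"
```

```text
t 2.45 q [ 0.17  0.38 -0.    2.05  0.    0.71 -2.5 ] p [ 0.471  -0.1324  0.1065] yaw -1.092 F [-9.5 -3.8  9.3] M [-0.89  1.79  0.12] w 0.0584 ff 62.0
```

Request:
arm_command --moves '[0, 0.1, -0.1, -0.14, 1, 0, 0.1, -0.12, -0.28, 1, 0, 0.1, -0.15, -0.42, 1, 0, 0.1, -0.18, -0.56, 1, 0, 0.1, -0.2, -0.7, 1, 0, 0.1, -0.22, -0.84, 1, 0, 0.1, -0.23, -0.98, 1, 0, 0.1, -0.25, -1.12, 1]'

```text
clock: 3.25
tool_pos: [0.4726, -0.1295, 0.108]
ee_rot: [[0.999, 0.036, 0.003], [0.036, -0.999, 0.001], [0.003, -0.001, -1.0]]
wrist_force: [5.8, 8.1, -17.8]
width: 0.0586
finger_force: 68.0
```

```bash
python3 -c "
from h import *
st()"
```

```text
t 3.25 q [ 0.39  0.4  -0.29  2.03  0.17  0.73 -1.54] p [ 0.4726 -0.1295  0.108 ] yaw 0.036 F [  5.8   8.1 -17.8] M [ 1.71 -1.19 -0.19] w 0.0586 ff 68.0
```

Request:
arm_command --moves '[0.05, -0.1, 0.1, -0.14, 1, 0.05, -0.1, 0.1, -0.28, 1, 0.05, -0.1, 0.08, -0.42, 1, 0.05, -0.1, 0.07, -0.56, 1, 0.05, -0.1, 0.05, -0.7, 1, 0.05, -0.1, 0.04, -0.84, 1, 0.05, -0.1, 0.02, -0.98, 1, 0.05, -0.1, 0, -1.12, 1]'

```text
clock: 4.05
tool_pos: [0.4708, -0.1266, 0.1087]
ee_rot: [[0.402, 0.916, -0.001], [0.916, -0.402, 0.002], [0.001, -0.002, -1.0]]
wrist_force: [-10.3, 16.8, 9.1]
width: 0.0583
finger_force: 70.6
```

```bash
python3 -c "
from h import *
st()"
```

```text
t 4.05 q [ 0.6   0.44 -0.58  2.02  0.34  0.78 -0.59] p [ 0.4708 -0.1266  0.1087] yaw 1.157 F [-10.3  16.8   9.1] M [ 3.38  1.93 -0.26] w 0.0583 ff 70.6
```

Request:
arm_command --moves '[0.1, -0.15, 0, -0.14, 1, 0.1, -0.15, -0.02, -0.28, 1, 0.1, -0.15, -0.04, -0.42, 1, 0.1, -0.15, -0.05, -0.56, 1, 0.1, -0.15, -0.06, -0.7, 1, 0.1, -0.15, -0.07, -0.84, 1, 0.1, -0.15, -0.08, -0.98, 1, 0.1, -0.15, -0.1, -1.12, 1]'

```text
clock: 4.85
tool_pos: [0.4674, -0.127, 0.1097]
ee_rot: [[-0.648, 0.762, -0.005], [0.762, 0.648, -0.002], [0.002, -0.005, -1.0]]
wrist_force: [-20.9, 9.4, 22.2]
width: 0.0581
finger_force: 71.9
```

```bash
python3 -c "
from h import *
from rig import snapshot
import cv2
st();t=snapshot('top')['color'][150:255,225:325,::-1];b=snapshot('scene')['color'][160:265,225:325,::-1]
cv2.imwrite('pics/zoom1.png',np.hstack([cv2.resize(c,(400,420),interpolation=cv2.INTER_CUBIC) for c in(t,b)]))"
```

```text
t 4.85 q [ 0.8   0.52 -0.86  2.    0.53  0.86  0.34] p [ 0.4674 -0.127   0.1097] yaw 2.275 F [-20.9   9.4  22.2] M [ 2.59  3.74 -0.31] w 0.0581 ff 71.9
```

View pics/zoom1.png

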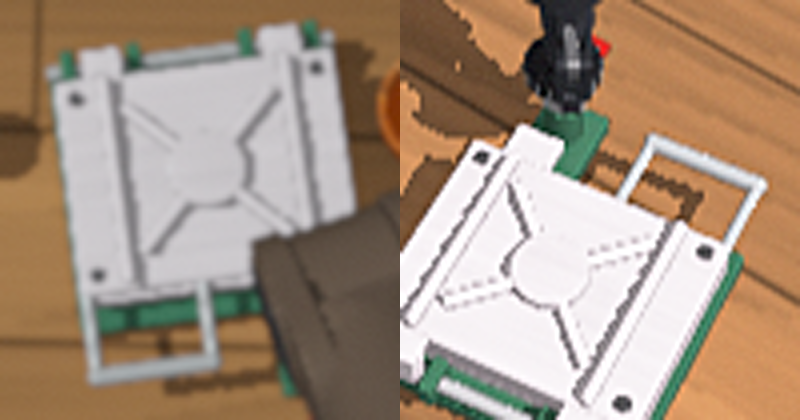

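The die is unchanged. In the scene half the dog tip shows at (602,47), so it is now on the front side. I'll release and rise.

Request:
arm_command --moves '[0, 0, 0, 0, 0, 0, 0, 0, 0, 0, 0, 0, 0, 0, 0, 0, 0, 0, 0, 0, 0, 0, -4, 0, 0, 0, 0, -8, 0, 0, 0, 0, -12, 0, 0, 0, 0, -12, 0.14, 0]'

```text
clock: 5.75
tool_pos: [0.4737, -0.1284, 0.2328]
ee_rot: [[-0.53, 0.848, 0.008], [0.848, 0.53, -0.002], [-0.006, 0.006, -1.0]]
wrist_force: [1.3, -0.0, -0.8]
width: 0.0855
finger_force: 0.0
```

```bash
python3 -c "
from h import *
s,R=st();print(to(R,s['tool_pos'],[.453,-.007,.2]))"
```

```text
t 5.75 q [ 0.89  0.37 -0.94  1.85  0.34  1.08  0.38] p [ 0.4737 -0.1284  0.2328] yaw 2.129 F [ 1.3 -0.  -0.8] M [ 0.01 -0.02 -0.02] w 0.0855 ff 0.0
[11.41  4.66  3.24]
```

Request:
arm_command --moves '[11.4, 4.7, 2, 0.39, 0.4, 11.4, 4.7, 2, 0.39, 0.4, 11.4, 4.7, 2, 0.39, 0.4, 11.4, 4.7, 2, 0.39, 0.4, 11.4, 4.7, 2, 0.39, 0.4, 11.4, 4.7, 2, 0.39, 0.4]'

```text
clock: 6.35
tool_pos: [0.4506, -0.0081, 0.208]
ee_rot: [[-0.168, 0.986, 0.0], [0.986, 0.168, -0.0], [-0.001, 0.0, -1.0]]
wrist_force: [-0.6, -0.4, 0.0]
width: 0.0513
finger_force: 0.0
```

```bash
python3 - <<'E'
from h import *
from rig import snapshot
import cv2
s,R=st();d=snapshot("wrist");cv2.imwrite("pics/w2.png",d["color"][:,:,::-1]);np.savez("w2",p=s["tool_pos"],R=R,m=d["mount"],k=[d[k] for k in("fx","fy","cx","cy")])
E
```

```text
t 6.35 q [ 0.63  0.31 -0.89  1.97  0.29  0.99 -0.22] p [ 0.4506 -0.0081  0.208 ] yaw 1.739 F [-0.6 -0.4  0. ] M [ 0.03 -0.01  0.  ] w 0.0513 ff 0.0
```

View pics/w2.png

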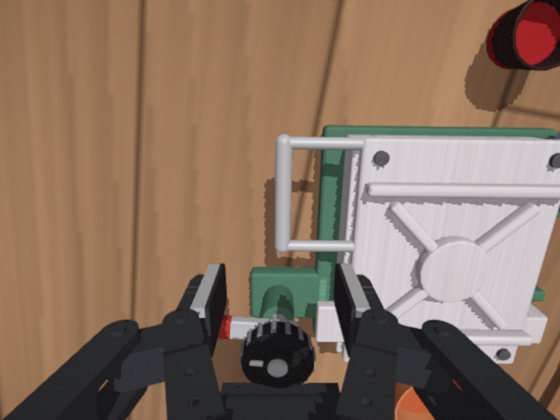

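The wrist view shows the dog pointing left, which is the front, with its red tip at (225,327). The white line is nearly level from (277,367) to (257,363). The bar runs from (284,142) to (283,248) and the die is closed.

```bash
python3 - <<'E'
from h import *
D=np.load("w2.npz")
def wr(u,v,z,D=D):
    k=D["k"];M=D["m"];d=D["R"]@(M[:3,:3]@[(u-k[2])/k[0],(v-k[3])/k[1],1]);o=D["p"]+D["R"]@M[:3,3];return o+d*(z-o[2])/d[2]
a=wr(284,142,.077);b=wr(283,248,.077);m=(a+b)/2
print(a,b,m,np.hypot(*(a-b)[:2]),np.arctan2(-(a-b)[0],(a-b)[1]))
w=wr(278,352,.129);t=wr(225,327,.091);print(w,t,np.arctan2(*(t-w)[1::-1]),np.hypot(*(t-w)[:2]))
w2=wr(277,367,.131);t=wr(257,363,.13);print(np.arctan2(*(t-w2)[1::-1]))
print(to(D["R"],D["p"],[*m[:2],.062]))
E
```

```text
[0.44656852 0.03948489 0.077     ] [ 0.46133617 -0.05076116  0.077     ] [ 0.45395234 -0.00563813  0.077     ] 0.09144634421622107 0.16220005718429284
[ 0.4680749  -0.11596051  0.129     ] [ 0.42181168 -0.13019616  0.091     ] -2.8430777160860172 0.048403918690271316
3.1200773633277326
[ 0.19  0.37 14.6 ]
```

Request:
arm_command --moves '[0.2, 0.3, 4, 0, 0.4, 0.2, 0.3, 8, 0, 0.4, 0.2, 0.3, 12, 0, 0.4, 0.2, 0.3, 14.6, 0, 0.4, 0.2, 0.3, 14.6, 0, 0.4, 0.2, 0.3, 14.6, 0, 1, 0.2, 0.3, 14.6, 0, 1, 0.2, 0.3, 14.6, 0, 1]'

```text
clock: 7.2
tool_pos: [0.4527, -0.005, 0.0633]
ee_rot: [[-0.167, 0.986, 0.0], [0.986, 0.167, -0.001], [-0.001, 0.0, -1.0]]
wrist_force: [-5.5, -2.2, 14.0]
width: 0.0118
finger_force: 58.4
```

```bash
python3 -c "
from h import *
st()"
```

```text
t 7.2 q [ 0.45  0.52 -0.73  2.13  0.55  0.69 -0.48] p [ 0.4527 -0.005   0.0633] yaw 1.738 F [-5.5 -2.2 14. ] M [-0.42  1.25 -0.13] w 0.0118 ff 58.4
```

```bash
python3 - <<'E'
import numpy as np
R=24.85
g=lambda t:np.array([-R*np.cos(.1087+t),R*np.sin(.1087+t)])
S=[0,.32,.72,1.02,1.31]
for a,b in zip(S,S[1:]):
    print(a,b,[(round(y,2),round(-z,2)) for y,z in (g(t)-g(a) for t in np.linspace(a,b,9)[1:])])
E
```

```text
0 0.32 [(np.float64(0.13), np.float64(-0.99)), (np.float64(0.29), np.float64(-1.97)), (np.float64(0.5), np.float64(-2.94)), (np.float64(0.75), np.float64(-3.9)), (np.float64(1.03), np.float64(-4.85)), (np.float64(1.35), np.float64(-5.79)), (np.float64(1.71), np.float64(-6.72)), (np.float64(2.1), np.float64(-7.63))]
0.32 0.72 [(np.float64(0.54), np.float64(-1.12)), (np.float64(1.14), np.float64(-2.2)), (np.float64(1.8), np.float64(-3.26)), (np.float64(2.5), np.float64(-4.28)), (np.float64(3.26), np.float64(-5.27)), (np.float64(4.06), np.float64(-6.22)), (np.float64(4.91), np.float64(-7.12)), (np.float64(5.81), np.float64(-7.99))]
0.72 1.02 [(np.float64(0.7), np.float64(-0.62)), (np.float64(1.42), np.float64(-1.21)), (np.float64(2.16), np.float64(-1.77)), (np.float64(2.93), np.float64(-2.3)), (np.float64(3.71), np.float64(-2.81)), (np.float64(4.51), np.float64(-3.29)), (np.float64(5.33), np.float64(-3.73)), (np.float64(6.16), np.float64(-4.15))]
1.02 1.31 [(np.float64(0.82), np.float64(-0.37)), (np.float64(1.65), np.float64(-0.71)), (np.float64(2.5), np.float64(-1.02)), (np.float64(3.36), np.float64(-1.3)), (np.float64(4.22), np.float64(-1.55)), (np.float64(5.1), np.float64(-1.77)), (np.float64(5.98), np.float64(-1.95)), (np.float64(6.87), np.float64(-2.1))]
```

Request:
arm_command --moves '[0, 0.05, -0.4, 0, 1, 0, 0.15, -1.1, 0, 1, 0, 0.3, -2.0, 0, 1, 0, 0.5, -2.95, 0, 1, 0, 0.75, -3.9, 0, 1, 0, 1.03, -4.85, 0, 1, 0, 1.35, -5.8, 0, 1, 0, 1.7, -6.7, 0, 1]'

```text
clock: 8.0
tool_pos: [0.4684, -0.0024, 0.1294]
ee_rot: [[-0.167, 0.986, -0.003], [0.986, 0.167, -0.001], [-0.001, -0.003, -1.0]]
wrist_force: [-4.0, -3.7, -4.1]
width: 0.0118
finger_force: 58.4
```

```bash
cat >>h.py <<'E'
def ang():
    s,R=st();d=np.array(s["tool_pos"])-[.4527,-.005,.0633];x=d[:2]@[.986,.167];print("dx,dy,dz",x,d[:2]@[-.167,.986],d[2],"th",np.arctan2(.027+d[2],.247-x)-.1089,"r",np.hypot(.027+d[2],.247-x))
E
python3 -c "
from h import *
ang()"
```

```text
t 8.0 q [ 0.52  0.44 -0.81  2.03  0.43  0.85 -0.37] p [ 0.4684 -0.0024  0.1294] yaw 1.739 F [-4.  -3.7 -4.1] M [-0.94  1.47 -0.15] w 0.0118 ff 58.4
dx,dy,dz 0.015887362184255453 -7.028051659007783e-05 0.06613285392111523 th 0.2741692869232134 r 0.24917218913362563
```

Request:
arm_command --moves '[0, 0.5, -1.1, 0, 1, 0, 1.0, -2.15, 0, 1, 0, 1.6, -3.2, 0, 1, 0, 2.25, -4.25, 0, 1, 0, 2.95, -5.25, 0, 1, 0, 3.7, -6.2, 0, 1, 0, 4.5, -7.15, 0, 1, 0, 5.35, -8.05, 0, 1]'

```text
clock: 8.8
tool_pos: [0.5173, 0.0053, 0.2098]
ee_rot: [[-0.167, 0.986, -0.011], [0.986, 0.167, -0.005], [-0.003, -0.011, -1.0]]
wrist_force: [-25.2, -9.8, 18.0]
width: 0.0117
finger_force: 59.1
```

```bash
python3 - <<'E'
from h import *
ang()
R=24.85
g=lambda t:np.array([-R*np.cos(.1087+t),R*np.sin(.1087+t)])
for a in(.66,.68):
    print([(round(float(y),2),round(float(-z),2)) for y,z in (g(t)-g(a) for t in np.linspace(a,1.04,9)[1:])])
E
```

```text
t 8.8 q [ 0.51  0.42 -0.84  1.81  0.36  1.08 -0.29] p [0.5173 0.0053 0.2098] yaw 1.739 F [-25.2  -9.8  18. ] M [-2.08  5.58 -0.1 ] w 0.0117 ff 59.1
dx,dy,dz 0.06537079602624517 -0.0006627983472533364 0.14649022354236635 th 0.6535831799645563 r 0.2511732975475699
[(0.84, -0.83), (1.72, -1.62), (2.63, -2.36), (3.58, -3.06), (4.57, -3.72), (5.58, -4.33), (6.62, -4.88), (7.68, -5.39)]
[(0.81, -0.77), (1.66, -1.5), (2.53, -2.2), (3.44, -2.85), (4.37, -3.46), (5.34, -4.03), (6.32, -4.56), (7.33, -5.04)]
```

Request:
arm_command --moves '[0, 0.6, -0.95, 0, 1, 0, 1.45, -1.8, 0, 1, 0, 2.35, -2.6, 0, 1, 0, 3.3, -3.3, 0, 1, 0, 4.3, -4.0, 0, 1, 0, 5.3, -4.6, 0, 1, 0, 6.4, -5.15, 0, 1, 0, 7.5, -5.65, 0, 1]'

```text
clock: 9.6
tool_pos: [0.5968, 0.018, 0.269]
ee_rot: [[-0.166, 0.986, 0.002], [0.986, 0.166, -0.003], [-0.003, 0.001, -1.0]]
wrist_force: [-8.4, -9.2, 14.8]
width: 0.0117
finger_force: 61.6
```

```bash
python3 - <<'E'
from h import *
ang()
R=24.85
g=lambda t:np.array([-R*np.cos(.1087+t),R*np.sin(.1087+t)])
for a in(1.02,1.04):
    print([(round(float(y),2),round(float(-z),2)) for y,z in (g(t)-g(a) for t in np.linspace(a,1.31,9)[1:])])
E
```

```text
t 9.6 q [ 0.43  0.49 -0.82  1.55  0.37  1.26 -0.28] p [0.5968 0.018  0.269 ] yaw 1.737 F [-8.4 -9.2 14.8] M [-1.96  2.07 -0.23] w 0.0117 ff 61.6
dx,dy,dz 0.14592215293477018 -0.0013741013503258959 0.20572101426917558 th 1.0521492349570534 r 0.25372386890045606
[(0.82, -0.37), (1.65, -0.71), (2.5, -1.02), (3.36, -1.3), (4.22, -1.55), (5.1, -1.77), (5.98, -1.95), (6.87, -2.1)]
[(0.77, -0.33), (1.55, -0.64), (2.34, -0.91), (3.14, -1.16), (3.95, -1.39), (4.77, -1.58), (5.59, -1.75), (6.42, -1.89)]
```

Request:
arm_command --moves '[0, 0.6, -0.35, 0, 1, 0, 1.15, -0.6, 0, 1, 0, 1.7, -0.85, 0, 1, 0, 2.25, -1.05, 0, 1, 0, 2.8, -1.25, 0, 1, 0, 3.3, -1.4, 0, 1, 0, 3.75, -1.55, 0, 1, 0, 4.0, -1.6, 0, 1]'

```text
clock: 10.4
tool_pos: [0.6365, 0.0243, 0.2839]
ee_rot: [[-0.165, 0.986, 0.002], [0.986, 0.165, -0.003], [-0.003, 0.001, -1.0]]
wrist_force: [-4.1, -8.6, 7.4]
width: 0.0119
finger_force: 59.5
```

```bash
python3 - <<'E'
from h import *
from rig import snapshot
import cv2
ang()
for n in("top","scene"):cv2.imwrite(f"pics/{n}2.png",snapshot(n)["color"][:,:,::-1])
# predicted bar ends & die corners for angles
v=(.6078,-.0375,.167)
def W(x,y,z):
    c,s=np.cos(v[2]),np.sin(v[2]);return np.array([v[0]+c*x-s*y,v[1]+s*x+c*y,z])
def px(c,P):
    f,cx,cy,p,R=CAM[c];q=R.T@(P-p);return (cx+f*q[0]/q[2]).round(1),(cy+f*q[1]/q[2]).round(1)
for th in(1.1,1.2,1.31,1.4):
    for n in("top","scene"):
        print(th,n,[tuple(map(float,px(n,W(.1-r*np.cos(th+a),y,.045+r*np.sin(th+a))))) for r,a,y in((.2485,.109,.105),(.2485,.109,.015),(.191,.25,.11),(.191,.25,-.11))])
a=cv2.imread("pics/top2.png")[120:240,215:335];b=cv2.imread("pics/scene2.png")[140:260,215:335]
cv2.imwrite("pics/zoom2.png",np.hstack([cv2.resize(c,(400,400),interpolation=cv2.INTER_CUBIC) for c in(a,b)]))
E
```

```text
t 10.4 q [ 0.37  0.54 -0.8   1.43  0.4   1.33 -0.28] p [0.6365 0.0243 0.2839] yaw 1.737 F [-4.1 -8.6  7.4] M [-1.89  1.54 -0.18] w 0.0119 ff 59.5
dx,dy,dz 0.1861007216214508 -0.0017974763906354121 0.22061211426950014 th 1.2207365535573904 r 0.254991139532416
1.1 top [(236.9, 180.5), (270.0, 175.9), (234.1, 168.0), (311.7, 157.2)]
1.1 scene [(298.2, 210.4), (265.8, 197.2), (291.5, 234.7), (215.8, 202.7)]
1.2 top [(235.5, 171.4), (268.8, 166.7), (233.1, 161.2), (310.8, 150.4)]
1.2 scene [(294.4, 216.1), (261.5, 202.5), (288.5, 240.0), (212.1, 207.4)]
1.31 top [(234.0, 161.3), (267.3, 156.6), (232.1, 153.9), (309.7, 143.1)]
1.31 scene [(289.9, 223.4), (256.5, 209.5), (284.9, 246.5), (207.9, 213.3)]
1.4 top [(232.8, 153.0), (266.1, 148.4), (231.3, 148.0), (308.7, 137.3)]
1.4 scene [(286.1, 230.2), (252.3, 215.9), (281.9, 252.3), (204.5, 218.5)]
```

View pics/zoom2.png

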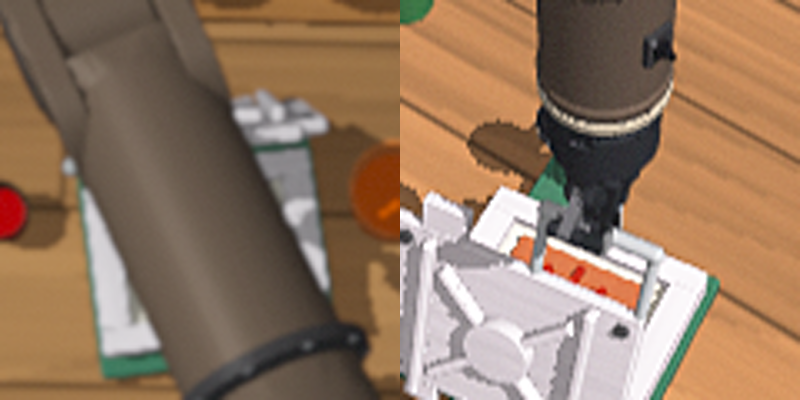

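The scene half shows the die up with the bar pinched, bar ends at (547,210) and (655,257). That gives about 1.22 rad, which agrees with the kinematics. Last stretch is to 1.31.

Request:
arm_command --moves '[0, 0.4, -0.1, 0, 1, 0, 0.8, -0.2, 0, 1, 0, 1.2, -0.27, 0, 1, 0, 1.55, -0.33, 0, 1, 0, 1.85, -0.38, 0, 1, 0, 2.05, -0.4, 0, 1, 0, 2.05, -0.4, 0, 1, 0, 2.05, -0.4, 0, 1]'

```text
clock: 11.3
tool_pos: [0.6574, 0.0277, 0.2882]
ee_rot: [[-0.165, 0.986, 0.004], [0.986, 0.165, -0.002], [-0.003, 0.004, -1.0]]
wrist_force: [-0.0, -8.0, 5.7]
width: 0.0114
finger_force: 61.6
```

```bash
python3 - <<'E'
from h import *
from rig import snapshot
import cv2
ang()
c=snapshot("scene")["color"][180:260,205:325,::-1]
cv2.imwrite("pics/zoom3.png",cv2.resize(c,(720,480),interpolation=cv2.INTER_CUBIC))
v=(.6078,-.0375,.167)
def W(x,y,z):
    c,s=np.cos(v[2]),np.sin(v[2]);return np.array([v[0]+c*x-s*y,v[1]+s*x+c*y,z])
def px(c,P):
    f,cx,cy,p,R=CAM[c];q=R.T@(P-p);return (6*(cx+.4+f*q[0]/q[2]-205)).round(0),(6*(cy+.4+f*q[1]/q[2]-180)).round(0)
for th in(0,1.2,1.25,1.3,1.35,1.4):
    print(th,[tuple(map(float,px("scene",W(.1-r*np.cos(th+a),y,.045+r*np.sin(th+a))))) for r,a,y in((.2485,.109,.105),(.2485,.109,.015))])
print("closed meas",[(6*(u-205),6*(w-180)) for u,w in((315.75,205.75),(288.75,195.25))])
E
```

```text
t 11.3 q [ 0.35  0.57 -0.79  1.37  0.41  1.36 -0.28] p [0.6574 0.0277 0.2882] yaw 1.737 F [-0.  -8.   5.7] M [-1.7   0.27  0.  ] w 0.0114 ff 61.6
dx,dy,dz 0.20727156069439684 -0.0019467526351087464 0.2249209145456568 th 1.3054824760015125 r 0.2550343037224191
0 [(666.0, 162.0), (507.0, 98.0)]
1.2 [(539.0, 219.0), (341.0, 138.0)]
1.25 [(527.0, 238.0), (328.0, 156.0)]
1.3 [(515.0, 259.0), (314.0, 175.0)]
1.35 [(502.0, 280.0), (300.0, 196.0)]
1.4 [(489.0, 303.0), (286.0, 218.0)]
closed meas [(664.5, 154.5), (502.5, 91.5)]
```

View pics/zoom3.png

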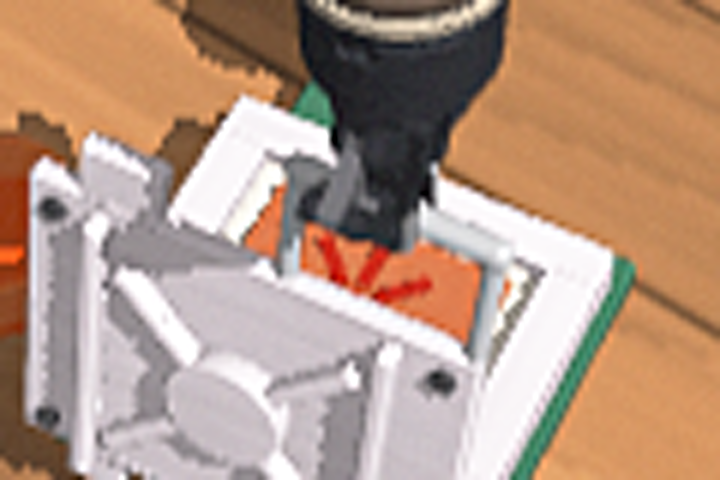

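The bar ends are at about (300,172) and (497,252). That puts the die at roughly 1.31 rad (±0.03), with the bar gripped, the arm still and the force along the swing near zero.

Request:
arm_command --moves '[0, 0, 0, 0, 1, 0, 0, 0, 0, 1, 0, 0, 0, 0, 1, 0, 0, 0, 0, 1, 0, 0, 0, 0, 1]'

```text
clock: 11.85
tool_pos: [0.6573, 0.0277, 0.2882]
ee_rot: [[-0.165, 0.986, 0.004], [0.986, 0.165, -0.002], [-0.003, 0.004, -1.0]]
wrist_force: [0.4, -9.3, 4.7]
width: 0.0117
finger_force: 61.6
```

```bash
python3 -c "
from h import *
ang()
from rig import arm
print(arm.close_job())"
```

```text
t 11.85 q [ 0.35  0.57 -0.79  1.37  0.41  1.36 -0.28] p [0.6573 0.0277 0.2882] yaw 1.737 F [ 0.4 -9.3  4.7] M [-1.69  0.26 -0.1 ] w 0.0117 ff 61.6
dx,dy,dz 0.2072140363236279 -0.0019423190834941678 0.22493886993295661 th 1.3052706635552198 r 0.25506100660185754
the job is handed in; nothing more can be done
None
```

I handed the job in at 11.85 s with the dog pointing to the front (about 3.1 rad) and the gripper holding the bar still with the die at about 1.31 rad, both angles estimated from images and arm position; no verdict came back.

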